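# Start the flow-cell test rig in its proper order

## Task

Start up the flow-cell test rig with your fingertips, in this order: tip the stirrer's rocker switch on by pressing its raised end with the white bar, then push the pump's green start button fully in so that it stays in, then press the blue record key on the yellow data logger fully down and let it come up again. Do not press the red stop button or the logger's white key, and leave the logger, both bottles and the flow cell standing where they are: nothing is picked up or shifted.

Things in the scene. Friction and masses are not known exactly. Their poses are not given: they have to be found in the camera images.
- stirrer: Magnetic stirrer, fixed: white box 200 (x) x 140 (y) mm, origin at the centre of its underside on the bench, z up. Its front ledge (-x side, facing the robot) is 36 mm high and carries the black rocker switch and, 52 mm to +y of it, an unused grey knob 10 mm high. Behind is a white plate, 45 mm high; the blue-capped bottle stands on it, about 45 mm to +x of the origin.
- rocker (a joint): Angle of the stirrer's black rocker switch (24 x 44 mm, pivot on the ledge 70 mm to -x of the stirrer's origin, 40 mm above the bench; its two halves lie along the stirrer's y and meet in a shallow V). About -0.2 to -0.12 rad is off: the half on the stirrer's -y side, with the white bar, stands up. +0.2 rad is on: that half lies level, its face 43 mm above the bench, 7 mm above the ledge. It takes about 3 N near the end and stays where it is left.
- rocker_on_end (a point): Point on the face of the rocker's white-bar half, 13 mm from the pivot: the place to press, straight down. It moves with the rocker, about 5 mm down from off to on.
- pump: Peristaltic pump drive, fixed: grey box 160 x 130 mm, 100 mm high, with a cream octagonal pump head on its +x side; origin on the bench under it, z up. Two round buttons 26 mm in diameter stand 10 mm proud of its top, both 45 mm to -x of the origin: green start 30 mm to +y, red stop 30 mm to -y.
- start_button (a joint): Travel of the green start button: 0 out, 0.007 m fully in. It moves straight down against about 4 N of friction and stays where it is pushed.
- start_button_top (a point): Centre of the top face of the green start button (110 mm above the bench when out); moves with it.
- stop_button (a joint): Travel of the red stop button (sprung, 0 out, 0.006 m in). To be left alone.
- stop_button_top (a point): Centre of the top face of the red stop button, 110 mm above the bench.
- logger: Handheld data logger, loose, lying on the bench: yellow box 140 (x) x 80 (y) x 32 mm, about 0.45 kg, origin at the centre of its underside, z up. Grey-green screen at its +x end; two round keys 20 mm in diameter at its -x end, 40 mm from the origin, standing 8 mm proud: blue 21 mm to +y, white 21 mm to -y.
- record_key (a joint): Travel of the blue record key: 0 up, 0.006 m fully down. A spring (1.7 N at the start, 5 N fully down) brings it up again.
- record_key_top (a point): Centre of the top face of the blue record key, 40 mm above the bench when up; moves with it.
- menu_key (a joint): Travel of the logger's white key (sprung, 0 up, 0.006 m down). To be left alone.
- menu_key_top (a point): Centre of the top face of the white key, 40 mm above the bench.
- blue_bottle_mid (a point): Centre of the loose glass bottle with a blue cap, 54 mm in diameter, 85 mm high, standing on the stirrer plate (its cap top is 130 mm above the bench). Bystander.
- green_bottle_mid (a point): Centre of the loose glass bottle with a green cap, 48 mm in diameter, 75 mm high, standing on the bench beyond the logger's screen end. Bystander.
- flow_cell_mid (a point): Centre of the loose flow cell: two red end plates clamped on a dark stack, 78 x 80 mm, 95 mm high, standing on the bench at the far side. Bystander.

How it is judged:
By the outcome, as a careful person would: the job done as asked, in the order asked, and still so for the second after the job is handed in, with the robot touching nothing.
It also fails if it takes over 56 s, if anything falls off the work surface, if the arm or the gripper's body presses on something with over 40 N, if the wrist force passes 120 N, or if a joint passes its speed limit or range.

## Robot

A 6-joint arm with a two-finger parallel gripper is mounted at the origin on the work surface. World frame = base frame: x ahead of the robot, y to its left, z up, the work surface at z = 0. Lengths are in mm, angles in degrees, forces in N, time in s.
With the tool pointing down it reaches from about 350 to 850 mm from the base axis. Payload 8.1 kg.
Tool frame: the origin (TCP) lies between the finger pads; the fingertips stand 22 mm ahead of it and the grasp point (between the pads) lies 3 mm ahead of it; z points along the fingers, y is the line along which they close (so a half turn about z gives the same grasp; the last joint's range is limited). The gripper opens to 85 mm and grips with 20 to 120 N. Pads are 22 mm wide; open, the fingers measure 114 mm over their backs; the gripper's body (76 mm by 85 mm) begins 54 mm behind the grasp point. The pads swing forward as they close: fully open they stand 13 mm farther back than shut.
Start: joints at [-68.205, 7.471, 85.268, -0, 87.261, -4.893], TCP at [269.502, -536.073, 253.292] pointing down, gripper open.
Joint ranges: [-169.43, 169.43], [-51.17, 129.36], [1.28, 143.12], [-76.62, 256.62], [0, 156.53], [-152.29, 152.29]. Speed limits (degrees/s): [136.94, 136.94, 159.86, 180, 180, 180].

## Interface

Orientations are given as [roll, pitch, yaw] about the fixed x, y, z axes, in that order (R = Rz(yaw) Ry(pitch) Rx(roll)).
In Python, from bench import sense, snapshot, calibration, hand_in gives the robot as it stands.
- The arm moves only by the shell command python3 -m crank 'ROWS' [FORCE]. ROWS is JSON, a list of rows, each a list of 5 numbers: the shift along the tool's x, y, z in cm, then the turn about the tool's z in rad, then the finger opening in cm, from 0 to 8.54. A call has 1 to 20 rows; each row is the pose to reach, as a shift and turn from the pose commanded when the call began, along the tool's axes at that moment; what a row does not reach only later rows make up. A row lasts 1/10 s, in which the tool goes at most 50 mm and 8.59 degrees, less where a joint would pass 70% of its speed; a pose out of reach is approached as far as the arm can. A call with a gripper value outside its range is refused whole. The fingers move at their own pace and stop on an object; FORCE is the grip in N (left out, the last holds). Time passes only in rows, so rows that repeat a pose let the fingers close. It gives the time, the measured TCP pose, the force, the opening and the grip force at its end, in the units of the state.
- sense(): the state, without advancing time (a new reading comes with each control period).
- snapshot(name): name is "side" or "top"; returns (picture, depth): 400x640x3 uint8, red, green, blue; 400x640 float32, mm along the optical axis (not along the pixel's ray), 0 where there is no reading.
- calibration(name): a dict with "fovy" (degrees; the focal length in pixels is half the picture's height over the tangent of half this angle, whatever the lens; pixels are square), "cx", "cy" (the principal point, pixels), "k1" (the pictures are not rectified: a ray, as slopes to the right and down, at radius r is drawn at 1 + k1 r^2 times it, then the intrinsics apply), "rvec" (rotation vector, rad) and "tvec" (3), from world to camera coordinates, as OpenCV has them. Camera axes: x right, y down, z forward; pixel columns grow to the right and rows downward; lengths in mm; the calibration is good to about 2 mm. A picture is of the moment at which its call begins. calibration takes no time and is no camera call.
- hand_in(): hands the job in; it is judged then, once.
The state is a dict: "time": time; "joint_pos": joint angles; "qd": joint speeds; "joint_efforts": joint torques, N m; "tool_pos": TCP position; "tcp_rot": TCP orientation; "ft_force": force on the tool from outside, world axes, zero at the start; "wrist_torque": the same for the moment, N m; "finger_gap": finger opening in mm; "grip_force": force on a finger pad.
Only numpy, scipy, OpenCV 4.12 (cv2) and the standard library are available. Lean on these libraries where they do the work, as an engineer would, in place of code of your own. Each camera call takes 0.05 s, during which the arm holds its last target. There are 200 camera calls.

## Working session

There is one attempt and no reset: what is moved stays moved. The work goes in short steps, Python scripts to look and compute and a shell command to move; the robot and the scene stay as the last step left them, time stands still between calls to the robot, and variables do not carry over. Pictures are saved under pics/ and viewed, at most 10 in all, crops included, and the job is handed in when it is done.

```bash
mkdir -p pics
cat > h.py <<'E'
import numpy as np, cv2
from bench import sense, snapshot, calibration, hand_in
def cam(n):
    c=calibration(n); f=200/np.tan(np.radians(c["fovy"])/2)
    return c,f,cv2.Rodrigues(np.array(c["rvec"],float))[0],np.array(c["tvec"],float).ravel()
def ray(n,u,v):
    c,f,R,t=cam(n); d=np.array([(u-c["cx"])/f,(v-c["cy"])/f]); p=d.copy()
    for _ in range(20): p=d/(1+c["k1"]*(p@p))
    return -R.T@t, R.T@np.array([p[0],p[1],1.])
def onz(n,u,v,z):
    o,d=ray(n,u,v); return o+d*(z-o[2])/d[2]
def dep(n,u,v,D):
    o,d=ray(n,u,v); return o+d*D[int(round(v)),int(round(u))]
def proj(n,P):
    c,f,R,t=cam(n); q=R@np.array(P,float)+t; p=q[:2]/q[2]; p=p*(1+c["k1"]*(p@p)); return p*f+[c["cx"],c["cy"]]
def take(n,name):
    a,D=snapshot(n); cv2.imwrite(f"pics/{name}.png",a[:,:,::-1]); return a,D
def blobs(a,h0,h1,s0,v0,amin=30):
    h=cv2.cvtColor(a,cv2.COLOR_RGB2HSV); m=cv2.inRange(h,(h0,s0,v0),(h1,255,255))
    k,_,st,ce=cv2.connectedComponentsWithStats(m)
    return [(ce[i].round(1).tolist(),st[i].tolist()) for i in range(1,k) if st[i,4]>=amin]
E
python3 - <<'E'
from h import *
s=sense();print(s["time"],s["tool_pos"],s["tcp_rot"],s["finger_gap"],s["ft_force"])
for n in("top","side"):
    a,D=take(n,n+"0"); print(n,cam(n)[0])
    for c,h in(("green",(45,85)),("blue",(95,125)),("yellow",(20,35)),("red",(0,8))):
        print(c,blobs(a,*h,110,60,40))
E
```

```text
0.0 [ 269.30430666 -535.57644415  252.21513049] [-1.79889953e+02 -8.52840992e-03  2.66890267e+01] 85.90983246106099 [ 0.75013763 -1.00445509  0.53704327]
top {'fovy': 45.2969893644605, 'cx': 313.53661126645636, 'cy': 191.51564549063497, 'k1': -0.09682383796005399, 'rvec': array([ 2.22871056, -2.16819447,  0.11874138]), 'tvec': array([ -31.70777024,  602.65722704, 1077.80777001])}
green [([425.6, 178.1], [416, 169, 20, 19, 296]), ([300.1, 242.6], [294, 237, 13, 12, 122])]
blue [([168.3, 184.0], [157, 173, 24, 23, 424]), ([401.9, 244.0], [397, 240, 10, 9, 71])]
yellow [([409.2, 229.2], [390, 196, 43, 64, 1083])]
red [([277.9, 99.5], [260, 95, 36, 16, 286]), ([279.8, 123.3], [261, 116, 37, 17, 483]), ([328.5, 245.7], [323, 240, 12, 13, 122])]
side {'fovy': 53.57295571676765, 'cx': 327.2705494712629, 'cy': 204.58354933647342, 'k1': -0.018307894248610016, 'rvec': array([ 0.71382133, -2.58038794,  1.17394557]), 'tvec': array([531.07367196, 277.45968214, 896.04031791])}
green [([365.0, 161.9], [359, 157, 13, 11, 123]), ([369.2, 220.8], [364, 216, 11, 10, 83])]
blue [([351.9, 51.7], [256, 0, 199, 120, 19635]), ([465.5, 16.9], [456, 0, 20, 41, 420]), ([482.0, 11.3], [478, 0, 9, 24, 97]), ([451.4, 80.7], [440, 54, 23, 62, 547]), ([541.0, 76.7], [538, 73, 7, 8, 41]), ([632.6, 118.6], [620, 92, 20, 46, 523]), ([401.4, 192.1], [398, 189, 8, 7, 41]), ([265.1, 271.9], [254, 262, 23, 21, 375])]
yellow [([392.9, 191.4], [368, 172, 51, 36, 687])]
red [([255.7, 208.6], [249, 189, 20, 41, 238]), ([274.0, 213.6], [264, 194, 21, 41, 531]), ([380.9, 207.9], [376, 204, 11, 9, 82])]
```

View pics/top0.png

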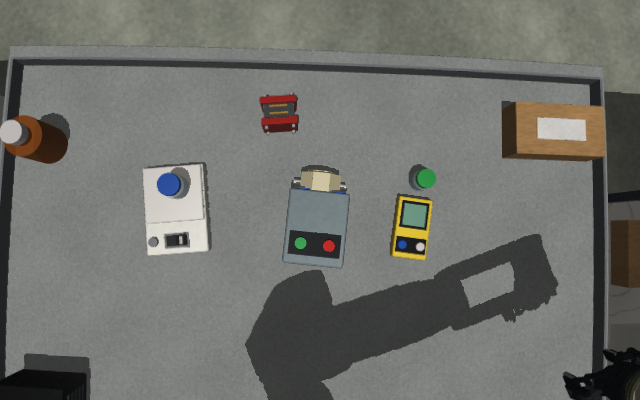

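View pics/side0.png

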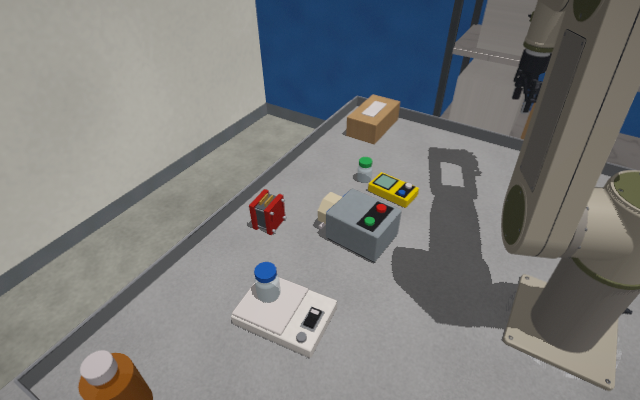

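The top view shows the stirrer with its rocker at about (176,240) and knob at (153,242), the pump buttons at (300,243) green and (328,246) red, and the logger's blue key at (402,244) and white key at (420,246). The side view shows the same things, with the rocker at about (313,318).

Run:
```python
from h import *
a=cv2.imread("pics/top0.png")[:,:,::-1].copy();b=cv2.imread("pics/side0.png")[:,:,::-1].copy()
def tri(p,q):
    o1,d1=ray("top",*p);o2,d2=ray("side",*q)
    s=np.linalg.lstsq(np.c_[d1,-d2],o2-o1,rcond=None)[0]; A=o1+s[0]*d1;B=o2+s[1]*d2
    return ((A+B)/2).round(1),np.linalg.norm(A-B).round(1)
for n,p,q,z in(("start",(300.1,242.6),(369.2,220.8),110),("stop",(328.5,245.7),(380.9,207.9),110),("rec",(401.9,244),(401.4,192.1),40)):
    print(n,onz("top",*p,z).round(1),onz("side",*q,z).round(1),tri(p,q))
def black(im,x0,y0,x1,y1,th):
    g=cv2.cvtColor(im,cv2.COLOR_RGB2GRAY)[y0:y1,x0:x1]; m=(g<th).astype(np.uint8)
    k,_,st,ce=cv2.connectedComponentsWithStats(m)
    for i in range(1,k):
        if st[i,4]>15: print((ce[i]+[x0,y0]).round(1),st[i])
black(a,150,225,205,252,80); black(b,295,300,330,335,80)
# white key
for im,(x0,y0,x1,y1) in((a,(411,238,428,254)),(b,(402,180,415,194))):
    h=cv2.cvtColor(im,cv2.COLOR_RGB2HSV)[y0:y1,x0:x1]; m=((h[...,1]<60)&(h[...,2]>150)).astype(np.uint8)
    k,_,st,ce=cv2.connectedComponentsWithStats(m); print("menu",[(ce[i]+[x0,y0],st[i,4]) for i in range(1,k)])
A=cv2.resize(a[222:258,140:212],None,fx=10,fy=10,interpolation=2)
B=cv2.resize(b[295:345,280:340],(432,360),interpolation=2)
B=cv2.resize(b[295:345,280:340],(360,300),interpolation=2)
c=np.zeros((680,720,3),np.uint8)
c=np.zeros((360,720+0,3),np.uint8);c[:,:]=A
cv2.imwrite("pics/r.png",np.vstack([cv2.resize(c,(576,288)),cv2.copyMakeBorder(B,0,0,0,216,0)])[:,:,::-1])
```

```text
start [488.4  13.  110. ] [484.7  18.8 110. ] (array([487.7,  12.8, 103.7]), np.float64(1.1))
stop [483.4 -46.8 110. ] [480.2 -41.  110. ] (array([482.9, -47.3, 104. ]), np.float64(0.7))
rec [ 488.5 -218.1   40. ] [ 485.7 -213.6   40. ] (array([ 488. , -219.3,   35. ]), np.float64(0.9))
[175.9 239.6] [ 16   8  22  13 193]
[311.5 319. ] [  8   7  19  22 187]
menu [(array([419.74, 246.52]), np.int32(50))]
menu [(array([409.39344262, 182.52459016]), np.int32(61))]
```

View pics/r.png

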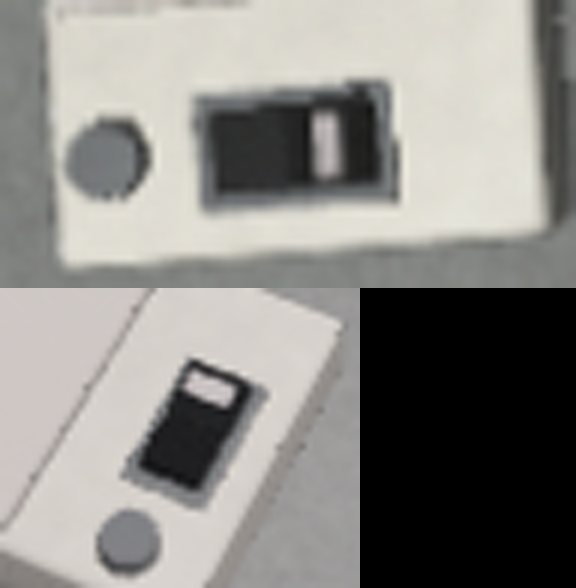

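```bash
cat >> h.py <<'E'
def go(cur,tgt):  # cur,tgt: x,y,z,yaw(deg) commanded TCP -> shift cm in tool axes, turn rad
    c,s=np.cos(np.radians(cur[3])),np.sin(np.radians(cur[3])); d=np.array(tgt[:3],float)-cur[:3]
    return (np.array([d[0]*c+d[1]*s, d[0]*s-d[1]*c, -d[2]])/10).round(2), -np.radians(tgt[3]-cur[3]).round(3)
E
python3 - <<'E'
from h import *
for n,p,z in (("centre",(176.6,240.2),42),("knob",(153.5,241.8),46),("bar",(180.6,239.9),47)): print(n,onz("top",*p,z).round(1))
# side crop scale 6, origin 280,295 ; drawn below 288
for n,p,z in (("knob",(128,543-288),46),("bar",(210,388-288),47),("centre",(193,424-288),42)): print(n,onz("side",280+p[0]/6,295+p[1]/6,z).round(1))
E
```

```text
centre [483.8 289.2  42. ]
knob [478.7 340.1  46. ]
bar [484.9 279.   47. ]
knob [474.8 346.5  46. ]
bar [483.4 279.3  47. ]
centre [482.4 292.6  42. ]
```

Run:
```python
from h import *
c=(269.502,-536.073,253.292,26.688)
print(go(c,(484.5,277,180,95)))
```

```text
(array([ 55.73, -62.99,   7.33]), np.float64(-1.192))
```

```bash
python3 -m crank '[[55.73,-62.99,5,-1.192,0],[55.73,-62.99,5,-1.192,0],[55.73,-62.99,5,-1.192,0],[55.73,-62.99,5,-1.192,0],[55.73,-62.99,5,-1.192,0],[55.73,-62.99,5,-1.192,0],[55.73,-62.99,5,-1.192,0],[55.73,-62.99,5,-1.192,0],[55.73,-62.99,5,-1.192,0],[55.73,-62.99,5,-1.192,0],[55.73,-62.99,5,-1.192,0],[55.73,-62.99,5,-1.192,0],[55.73,-62.99,5,-1.192,0],[55.73,-62.99,5,-1.192,0],[55.73,-62.99,5,-1.192,0],[55.73,-62.99,5,-1.192,0],[55.73,-62.99,5,-1.192,0],[55.73,-62.99,5,-1.192,0],[55.73,-62.99,7.33,-1.192,0],[55.73,-62.99,7.33,-1.192,0]]' 20; python3 -c "
from bench import sense
s=sense();print(s)"
```

```text
time: 2.1
tool_pos: [482.4, 276.1, 176.4]
tcp_rot: [-179.7, 0.1, 95.0]
ft_force: [-0.5, -0.8, -0.0]
finger_gap: 0.1
grip_force: 0.0
{'time': 2.1, 'joint_pos': array([ 2.45034510e+01,  3.80640757e+00,  9.73158264e+01, -1.18883018e-02,
        7.92341312e+01,  1.94881525e+01]), 'qd': array([-0.7555541 , -1.57082684, -1.23769061,  0.14097905,  2.63685902,
        0.12205339]), 'joint_efforts': array([ 5.26656602e-01, -5.42929029e+01, -5.19583225e+01,  4.64600825e-02,
       -1.04477193e+00,  8.57108709e-03]), 'tool_pos': array([482.4381    , 276.08568606, 176.39701948]), 'tcp_rot': array([-1.79667942e+02,  1.29883831e-01,  9.50179318e+01]), 'ft_force': array([-0.47190405, -0.77054882, -0.03531363]), 'wrist_torque': array([0.04559904, 0.01671806, 0.01181498]), 'grip_force': 0.0, 'finger_gap': 0.06750373052263814}
```

```bash
python3 -m crank '[[0,0,4,0,0],[0,0,8,0,0],[0,0,8,0,0],[0,0,8,0,0],[0,0,8,0,0]]'
python3 - <<'E'
from h import *
s=sense();print(s["tool_pos"],s["tcp_rot"])
o=[]
for n in("top","side"):
    a,D=take(n,n+"1")
    P=s["tool_pos"]; u=proj(n,[P[0],P[1],P[2]-22]); q=proj(n,[484.5,277,47]); print(n,u,q)
    x,y=int(u[0])-45,int(u[1])-45
    c=cv2.resize(a[y:y+90,x:x+90],(400,400),interpolation=2)
    for w,col in((u,(255,0,0)),(q,(0,255,0))):
        cv2.circle(c,(int((w[0]-x)*400/90),int((w[1]-y)*400/90)),3,col,-1)
    o.append(c)
cv2.imwrite("pics/hov.png",np.hstack(o)[:,:,::-1])
E
```

```text
time: 2.6
tool_pos: [486.1, 277.4, 102.9]
tcp_rot: [179.8, -0.1, 95.0]
ft_force: [0.6, 1.3, 0.8]
finger_gap: 0.6
grip_force: 0.0
[486.11467776 277.40875673 102.94813869] [ 1.79804462e+02 -7.01329428e-02  9.49586428e+01]
top [177.5773591  239.75732287] [181.49856251 240.10639663]
side [314.10183703 301.38707822] [315.11872526 310.67344622]
```

View pics/hov.png

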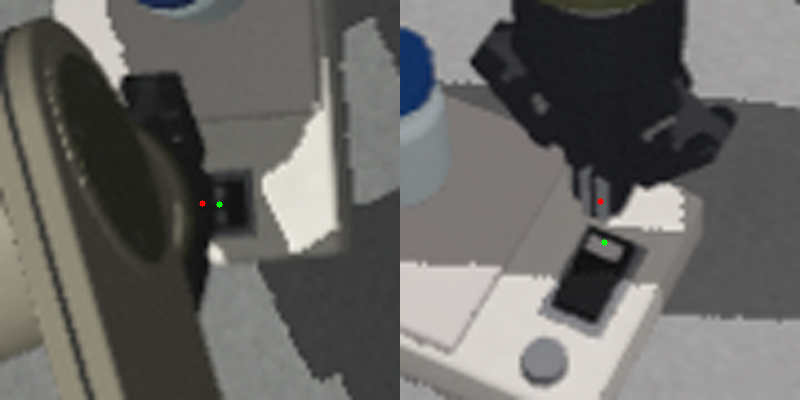

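```bash
python3 -m crank '[[0,0,1.5,0,0],[0,0,2.6,0,0],[0,0,2.8,0,0],[0,0,3.0,0,0],[0,0,3.2,0,0],[0,0,3.2,0,0],[0,0,3.2,0,0]]'
```

```text
time: 3.4
tool_pos: [484.6, 277.2, 68.0]
tcp_rot: [180.0, -0.0, 95.0]
ft_force: [0.1, 0.5, -1.5]
finger_gap: 0.4
grip_force: 0.0
```

```bash
python3 -m crank '[[0,0,0.15,0,0],[0,0,0.3,0,0],[0,0,0.3,0,0],[0,0,0.3,0,0]]'
```

```text
time: 3.8
tool_pos: [484.7, 277.1, 65.1]
tcp_rot: [180.0, -0.0, 95.0]
ft_force: [-0.5, -0.2, 1.4]
finger_gap: 0.4
grip_force: 0.6
```

```bash
for i in 1; do python3 -m crank '[[0,0,0.1,0,0],[0,0,0.2,0,0],[0,0,0.2,0,0],[0,0,0.2,0,0]]'; done
```

```text
time: 4.2
tool_pos: [484.8, 277.2, 64.9]
tcp_rot: [180.0, -0.0, 95.0]
ft_force: [-5.7, -4.1, 16.8]
finger_gap: -0.4
grip_force: 8.8
```

Run:
```python
from h import *
s=sense();print(s["tool_pos"],s["ft_force"])
a,D=take("side","s2")
cv2.imwrite("pics/s2c.png",cv2.resize(a[270:350,260:360],(800,600)[::1] and (700,560),interpolation=2)[:,:,::-1])
```

```text
[484.84309483 277.17144853  64.85362005] [-5.67936393 -4.05216155 16.82241032]
```

View pics/s2c.png

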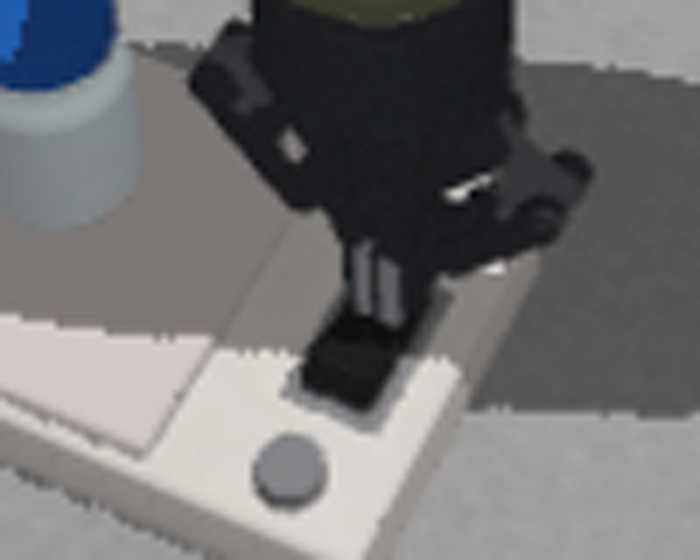

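The crop shows the fingertips resting on the white-bar half and the near half of the rocker now standing up at about (345,360). With a firm stop at tip z ≈ 43, the rocker is on.

Run:
```python
from h import *
print(go((484.5,277,63,95),(486.5,15.5,190,86)), go((484.5,277,63,95),(486.5,15.5,145,86)))
```

```text
(array([-26.07,  -2.08, -12.7 ]), np.float64(0.157)) (array([-26.07,  -2.08,  -8.2 ]), np.float64(0.157))
```

```bash
python3 -m crank '[[0,0,-2,0,0],[0,0,-6,0,0],[0,0,-10,0,0],[0,0,-12.7,0,0],[-26.07,-2.08,-12.7,0.157,0],[-26.07,-2.08,-12.7,0.157,0],[-26.07,-2.08,-12.7,0.157,0],[-26.07,-2.08,-12.7,0.157,0],[-26.07,-2.08,-12.7,0.157,0],[-26.07,-2.08,-12.7,0.157,0],[-26.07,-2.08,-12.7,0.157,0],[-26.07,-2.08,-8.2,0.157,0],[-26.07,-2.08,-8.2,0.157,0],[-26.07,-2.08,-8.2,0.157,0],[-26.07,-2.08,-8.2,0.157,0]]'
python3 - <<'E'
from h import *
s=sense();P=s["tool_pos"];print(P)
o=[]
for n,(x,y) in(("side",(320,160)),("side",(265,280)),("top",(260,200))):
    a,D=take(n,f"{n}{x}")
    c=cv2.resize(a[y:y+70,x:x+90],(400,311) if n!="x" else 0,interpolation=2)
    if x!=265:
        for w,col in((proj(n,[P[0],P[1],P[2]-22]),(255,0,0)),(proj(n,[486.5,15.5,110]),(255,255,0))):
            cv2.circle(c,(int((w[0]-x)*400/90),int((w[1]-y)*400/90)),3,col,-1)
    o.append(c)
cv2.imwrite("pics/p1.png",np.vstack([np.hstack(o[:2]),np.hstack([o[2],o[2]*0])])[:590,:,::-1])
E
```

```text
time: 5.75
tool_pos: [487.2, 16.5, 146.5]
tcp_rot: [179.9, -0.0, 86.1]
ft_force: [-0.0, 1.3, -0.3]
finger_gap: -0.2
grip_force: 0.0
[487.20886487  16.48747199 146.50828096]
```

View pics/p1.png

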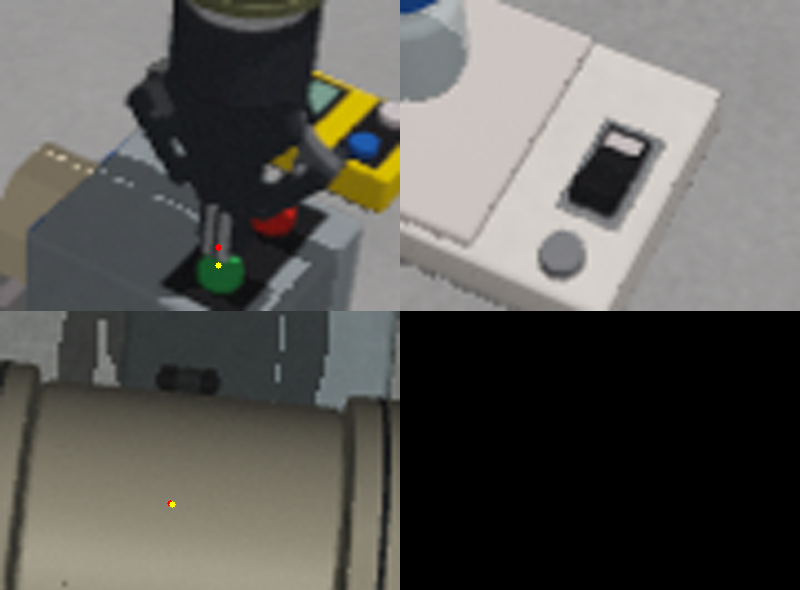

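The crops show the rocker tipped on, with its far half level and its near half raised at (595,190). The closed fingertips hang over the green button at about (218,255) and clear of the red one.

```bash
python3 -m crank '[[0,0,0.6,0,0],[0,0,1.1,0,0],[0,0,1.3,0,0],[0,0,1.5,0,0],[0,0,1.7,0,0],[0,0,1.9,0,0],[0,0,2.0,0,0],[0,0,2.1,0,0],[0,0,2.1,0,0],[0,0,2.1,0,0]]'
```

```text
time: 6.9
tool_pos: [486.4, 15.5, 125.0]
tcp_rot: [-180.0, 0.0, 86.0]
ft_force: [-9.1, 0.4, 13.0]
finger_gap: -0.1
grip_force: 6.2
```

```bash
python3 -m crank '[[0,0,0.05,0,0],[0,0,0.1,0,0],[0,0,0.1,0,0]]'
python3 - <<'E'
from h import *
print(go((486.5,15.5,123,86),(487,-216.5,140,86)),go((486.5,15.5,123,86),(487,-216.5,75,86)))
E
```

```text
time: 7.2
tool_pos: [486.5, 15.5, 124.8]
tcp_rot: [-180.0, 0.0, 86.0]
ft_force: [-13.0, 0.3, 21.3]
finger_gap: -0.0
grip_force: 10.5
(array([-23.14,   1.67,  -1.7 ]), np.float64(-0.0)) (array([-23.14,   1.67,   4.8 ]), np.float64(-0.0))
```

```bash
python3 -m crank '[[0,0,-1,0,0],[0,0,-3.7,0,0],[0,0,-3.7,0,0],[-23.14,1.67,-3.7,0,0],[-23.14,1.67,-3.7,0,0],[-23.14,1.67,-3.7,0,0],[-23.14,1.67,-3.7,0,0],[-23.14,1.67,-3.7,0,0],[-23.14,1.67,-3.7,0,0],[-23.14,1.67,4.8,0,0],[-23.14,1.67,4.8,0,0],[-23.14,1.67,4.8,0,0],[-23.14,1.67,4.8,0,0]]'
python3 - <<'E'
from h import *
s=sense();P=s["tool_pos"];print(P)
o=[]
for n,(x,y) in(("side",(360,150)),("side",(335,180)),("top",(370,190))):
    a,D=take(n,f"{n}{x}b")
    c=cv2.resize(a[y:y+70,x:x+90],(400,290),interpolation=2)
    if x!=335:
        for w,col in((proj(n,[P[0],P[1],P[2]-22]),(255,0,0)),(proj(n,[487,-216.5,40]),(255,0,255))):
            cv2.circle(c,(int((w[0]-x)*400/90),int((w[1]-y)*290/70)),2,col,-1)
    o.append(c)
cv2.imwrite("pics/l1.png",np.vstack([np.hstack(o[:2]),np.hstack([o[2],o[2]*0])])[:,:,::-1])
E
```

```text
time: 8.5
tool_pos: [486.6, -215.7, 74.8]
tcp_rot: [-179.9, -0.1, 86.0]
ft_force: [-0.2, -0.5, 0.2]
finger_gap: 0.4
grip_force: 0.0
[ 486.59167949 -215.66380121   74.84620997]
```

View pics/l1.png

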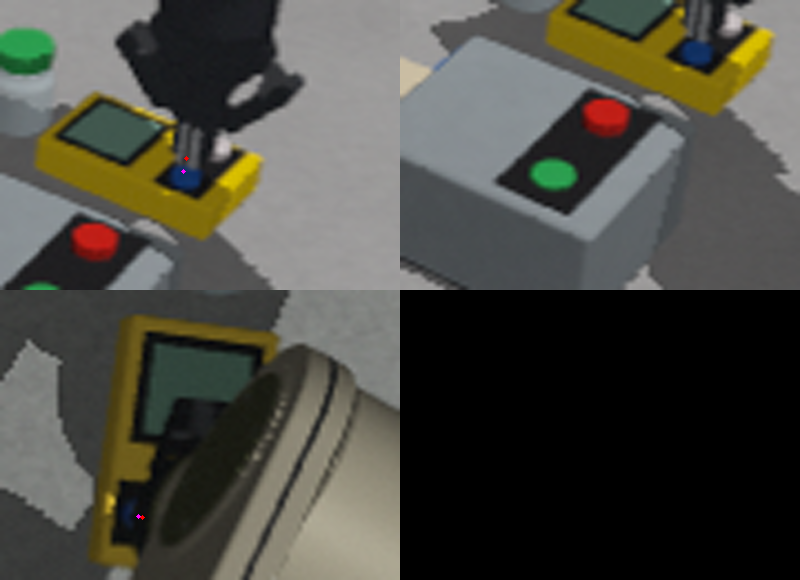

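The crops show the green button sunk in, the red one still proud, and the fingertips over the blue key at about (186,160), clear of the white one.

```bash
python3 -m crank '[[0,0,0.6,0,0],[0,0,1.1,0,0],[0,0,1.3,0,0],[0,0,1.5,0,0],[0,0,1.7,0,0],[0,0,1.9,0,0],[0,0,2.0,0,0],[0,0,2.1,0,0],[0,0,2.1,0,0]]'
```

```text
time: 9.55
tool_pos: [487.1, -216.5, 55.8]
tcp_rot: [-180.0, -0.0, 86.0]
ft_force: [-9.2, 6.1, 20.5]
finger_gap: -0.1
grip_force: 10.7
```

```bash
python3 -m crank '[[0,0,-0.3,0,0],[0,0,-1,0,0],[0,0,-3,0,0],[0,0,-8,0,0],[0,0,-13,0,0],[-18,0,-16,0,0],[-18,0,-16,0,0],[-18,0,-16,0,0],[-18,0,-16,0,0],[-18,0,-16,0,0],[-28,10,-16,0,0],[-28,10,-16,0,0],[-28,10,-16,0,0],[-28,10,-16,0,0]]'
python3 - <<'E'
from h import *
for n in("top","side"):
    a,D=take(n,n+"9")
    for c,h in(("green",(45,85)),("blue",(95,125)),("yellow",(20,35)),("red",(0,8))):
        print(n,c,[x for x in blobs(a,*h,110,60,40) if x[0][1]>130 or n=="top"])
    if n=="side": cv2.imwrite("pics/f.png",cv2.resize(a[150:350,230:430],(600,600),interpolation=2)[:,:,::-1])
E
```

```text
time: 10.95
tool_pos: [568.4, -504.5, 207.7]
tcp_rot: [-179.8, -0.2, 86.0]
ft_force: [-0.2, 0.9, -1.1]
finger_gap: 0.1
grip_force: 0.0
top green [([425.6, 178.0], [416, 169, 20, 19, 298]), ([300.0, 242.5], [294, 237, 13, 12, 119])]
top blue [([168.3, 184.0], [157, 173, 24, 23, 424]), ([401.8, 244.1], [398, 241, 8, 8, 48])]
top yellow [([409.2, 228.8], [390, 196, 43, 65, 1033])]
top red [([277.9, 99.4], [260, 95, 36, 16, 284]), ([279.8, 123.3], [261, 116, 37, 17, 484]), ([328.4, 245.5], [323, 240, 12, 12, 119])]
side green [([365.2, 161.9], [359, 157, 14, 11, 127]), ([369.0, 221.6], [364, 218, 11, 8, 69])]
side blue [([265.1, 271.9], [254, 262, 23, 21, 375])]
side yellow [([392.8, 191.6], [368, 172, 51, 36, 666])]
side red [([255.7, 208.6], [249, 189, 20, 41, 240]), ([274.0, 213.6], [264, 194, 21, 41, 532]), ([380.8, 207.8], [376, 204, 11, 9, 80])]
```

View pics/f.png

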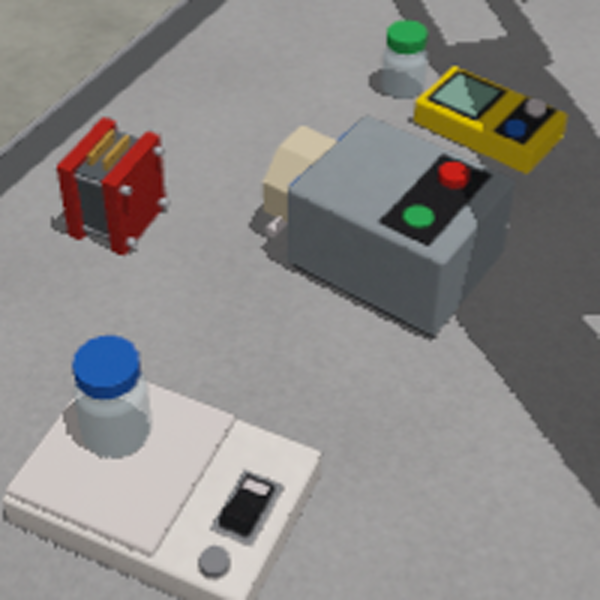

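The picture shows the rocker on at (248,505), the green button in at (418,216), the red one out at (453,174), and the blue key up in shadow at (516,128). The logger, bottles and flow cell have not moved.

```bash
python3 -c "
from bench import hand_in
print(hand_in())"
```

```text
the job is handed in; nothing more can be done
None
```

The job is handed in (11 s of robot time): the stirrer rocker is on, the green start button is fully in and staying in, and the blue record key was pressed fully down and released, in that order, with the red button and white key left alone and nothing visibly shifted in the final pictures.

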